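Put the mixed flip-top caps away by colour in the parts drawer

TASK

The red and blue flip-top caps got mixed on the bench at a product change: put all four away in the upper drawer of the small blue-grey parts cabinet, red caps in the red bin and blue caps in the blue bin, each standing lid up on the floor of its bin, not heaped, so that the drawer clears the cabinet. Then push the drawer gently all the way shut. Leave the bins in the drawer and do not disturb the other things on the bench.

Things in the scene. Friction and masses are not known exactly. Their poses are not given: they have to be found in the camera images.
- parts_drawers: small blue-grey steel parts cabinet standing fixed on the bench, 190 wide x 170 deep x 120 mm high, two drawers one above the other; only the upper one opens. Origin: centre of its underside (the front face of the drawers is 78 mm from it). Its y axis points out of its front (towards the robot), x along its width, z up.
- parts_drawers_drawer_2 (a joint): upper drawer: 0 = shut, 0.115 m = fully out (up to 10 mm ajar at the start). Inside 176 wide x 152 deep; floor 66 mm above the bench; front plate 3 mm thick, 180 mm wide, up to 111 mm above the bench, side walls (2 mm) to 107 mm. The underside of the cabinet's top, 117 mm above the bench, hangs over what is pushed in.
- drawer_lip (a point): centre of the upper drawer's pull lip, a flat ledge 50 mm wide (along x), 4 mm thick, standing 14 mm out from the middle of the drawer's front, 97.5 mm above the bench; the front plate's outer face lies 6 mm behind this point. Moves with the drawer; axes as the cabinet's: y points out of the front.
- red_bin: red plastic open bin lying loose in the upper drawer beside the blue one (either may be left), 84 wide x 136 deep x 28 mm high, walls and floor 2.5 mm thick. Origin: centre of its underside; x along its 84 mm width, y along its 136 mm depth (+y end towards the drawer's front), z up. It can slide 16 mm front to back; with the drawer fully out about its front 95 mm are clear of the cabinet's top.
- blue_bin: blue plastic open bin, the same as the red one in size and axes, beside it in the upper drawer.
- red_cap_1: red flip-top bottle cap with a ribbed skirt, round, 34 mm across and 25 mm high, standing lid up on the bench (about 14 g). Origin: centre of its underside; z up through the lid.
- red_cap_2: red flip-top bottle cap with a ribbed skirt, round, 34 mm across and 25 mm high, standing lid up on the bench (about 14 g). Origin: centre of its underside; z up through the lid.
- blue_cap_1: blue flip-top bottle cap with a ribbed skirt, round, 34 mm across and 25 mm high, standing lid up on the bench (about 14 g). Origin: centre of its underside; z up through the lid.
- blue_cap_2: blue flip-top bottle cap with a ribbed skirt, round, 34 mm across and 25 mm high, standing lid up on the bench (about 14 g). Origin: centre of its underside; z up through the lid.
- drum_bung: bystander: one larger red drum bung cap, 58 mm across and 33 mm high, stepped, not one of the four caps. Origin: centre of its underside.
- pump_head: bystander: black dispenser pump head, 31 x 58 x 58 mm, standing on the bench. Origin: centre of its underside.
- beaker: bystander: grey steel beaker, 67 mm across and 78 mm high. Origin: centre of its underside.
- dropper_bottle: bystander: small amber dropper bottle with a black teat, 33 mm across and 102 mm high. Origin: centre of its underside.
There are look-alikes about, which are no part of the job. Several things have the shape of the blue_bin; the one meant has the colours described above.

How it is judged:
By the outcome, as a careful person would: the job done as asked, in the order asked, and still so for the second after the job is handed in, with the robot touching nothing.
It also fails if it takes over 72 s, if anything falls off the work surface, if the arm or the gripper's body presses on something with over 40 N, if the wrist force passes 120 N, or if a joint passes its speed limit or range.

ROBOT

A 6-joint arm with a two-finger parallel gripper is mounted at the origin on a cart in front of the work surface, level with it; the furniture and walls round the work are solid. World frame = base frame: x ahead of the robot, y to its left, z up, the work surface at z = 0. Lengths are in m, angles in rad, forces in N, time in s.
With the tool pointing down it reaches from about 0.3 to 0.85 m from the base axis. Payload 4.2 kg.
Tool frame: the origin (TCP) lies on the front face of the gripper's body, between the roots of the fingers; the fingertips stand 78 mm ahead of it and the grasp point (between the pads) lies 60 mm ahead of it; z points along the fingers, y is the line along which they close (so a half turn about z gives the same grasp; the last joint's range is limited). The gripper opens to 91 mm and grips with 3 to 60 N. Pads are 32 mm wide; open, the fingers measure 118 mm over their backs; the gripper's body (76 mm by 178 mm) begins 60 mm behind the grasp point.
Start: joints at [-1.22, 0.32, 1.565, -0, 1.257, -0.02], TCP at [0.208, -0.536, 0.292] pointing down, gripper open.
Joint ranges: [-3.11, 3.11], [-0.84, 2.01], [0.21, 2.61], [-1.34, 4.49], [0.05, 2.63], [-2.56, 2.56]. Speed limits (rad/s): [2.57, 2.57, 3.14, 3.14, 3.14, 3.14].

INTERFACE

Orientations are given as a unit quaternion [w, x, y, z].
In Python, from plant import get_obs, viewer, ticket gives the robot as it stands.
- The arm moves only by the tool step_arm, never from a script. Its argument "motion" is a list of rows, each a list of 2 entries, a list of its own where there are three numbers: the shift along the world's x, y, z in m, then the turn, a rotation vector about the world's x, y, z in degrees. A call has exactly 10 rows; each row is the pose to reach, as a shift and turn from the pose commanded when the call began; what a row does not reach only later rows make up. A row lasts 1/8 s, in which the tool goes at most 62.5 mm and 10.7 degrees, less where a joint would pass 70% of its speed; a pose out of reach is approached as far as the arm can. A call with a gripper value outside its range is refused whole. "hand" is the finger opening in m, from 0 to 0.0912, set as the call begins (left out, the last holds). The fingers move at their own pace and stop on an object; "squeeze" is the grip in N (left out, the last holds). Time passes only in rows, so rows that repeat a pose let the fingers close, or fill a call up. It gives the time, the measured TCP pose, the force, the opening and the grip force at its end, in the units of the state.
- get_obs(): the state, without advancing time (a new reading comes with each control period).
- viewer.grab_frame(name): name is "side" or "top"; returns a dict with "color" (480x640x3 uint8, red, green, blue), "mtx" (3x3 intrinsics, pixels), "extrinsics" (4x4, takes a point from world to camera coordinates). Camera axes: x right, y down, z forward; pixel columns grow to the right and rows downward; lengths in m; the calibration is good to about 2 mm. A picture is of the moment at which its call begins. There is no depth.
- ticket.sign_off(): hands the job in; it is judged then, once.
The state is a dict: "t": time; "q": joint angles; "qd": joint speeds; "tau": joint torques, N m; "position": TCP position; "tool_rot": TCP orientation; "wrist_force": force on the tool from outside, world axes, zero at the start; "torque": the same for the moment, N m; "opening": opening from 0.0 (shut) to 1.0 (fully open); "finger_force": force on a finger pad.
Only numpy, scipy, OpenCV 4.12 (cv2) and the standard library are available. Lean on these libraries where they do the work, as an engineer would, in place of code of your own. Each camera call takes 0.05 s, during which the arm holds its last target. There are 200 camera calls.

## Working session

There is one attempt and no reset: what is moved stays moved. The work goes in short steps, Python scripts to look and compute and a tool call to move; the robot and the scene stay as the last step left them, time stands still between calls to the robot, and variables do not carry over. Pictures are saved under pics/ and viewed, at most 10 in all, crops included, and the job is handed in when it is done.

Besides the shell and the picture viewer there is one more tool, called by a JSON object that holds its "api" and its "payload". step_arm: Moves the arm, as the interface text tells. Its arguments: {"type":"object","properties":{"motion":{"type":"array","items":{"type":"array"}},"hand":{"type":"number"},"squeeze":{"type":"number"}},"required":["motion"]}

```bash
mkdir -p pics; ls
python3 - <<'E'
from plant import get_obs, viewer
import cv2
o=get_obs(); print(o)
for n in("top","side"):
    f=viewer.grab_frame(n); cv2.imwrite(f"pics/{n}0.png",f["color"][:,:,::-1]); print(n,f["mtx"],f["extrinsics"])
E
```

```text
pics
{'t': 0.0, 'q': array([-1.21999621e+00,  3.20316958e-01,  1.56567948e+00, -2.17644744e-05,
        1.25739719e+00, -2.00152156e-02]), 'qd': array([ 0.00058995,  0.00060982,  0.00069775, -0.0003051 ,  0.0003145 ,
       -0.00061219]), 'tau': array([-1.10987126e-03, -4.12462807e+01, -2.31974065e+01,  7.22593954e-02,
        4.55880084e-02, -1.45615868e-04]), 'position': array([ 0.20822771, -0.53557963,  0.29140559]), 'tool_rot': array([-8.86492159e-04,  9.82860162e-01,  1.84350460e-01, -1.58463138e-04]), 'wrist_force': array([-0.15131918, -0.25259411,  0.11237726]), 'torque': array([-0.04782063,  0.03792457,  0.04365792]), 'finger_force': 0.0, 'opening': 0.9996722501803188}
top [[607.50868082   0.         314.29363296]
 [  0.         607.50868082 224.30310261]
 [  0.           0.           1.        ]] [[-2.27310930e-02 -9.99724824e-01 -5.79434650e-03  6.43760592e-02]
 [-9.78659469e-01  2.34353528e-02 -2.04148055e-01  5.51912814e-01]
 [ 2.04227671e-01  1.03018364e-03 -9.78922876e-01  1.22967218e+00]
 [ 0.00000000e+00  0.00000000e+00  0.00000000e+00  1.00000000e+00]]
side [[594.12073147   0.         318.24667931]
 [  0.         594.12073147 231.96957136]
 [  0.           0.           1.        ]] [[ 9.86644812e-01 -1.62884410e-01 -8.26614664e-04 -5.33233768e-01]
 [-1.04857317e-01 -6.31255704e-01 -7.68453759e-01  1.73131761e-01]
 [ 1.24647332e-01  7.58277591e-01 -6.39904788e-01  1.09176454e+00]
 [ 0.00000000e+00  0.00000000e+00  0.00000000e+00  1.00000000e+00]]
```

View pics/top0.png

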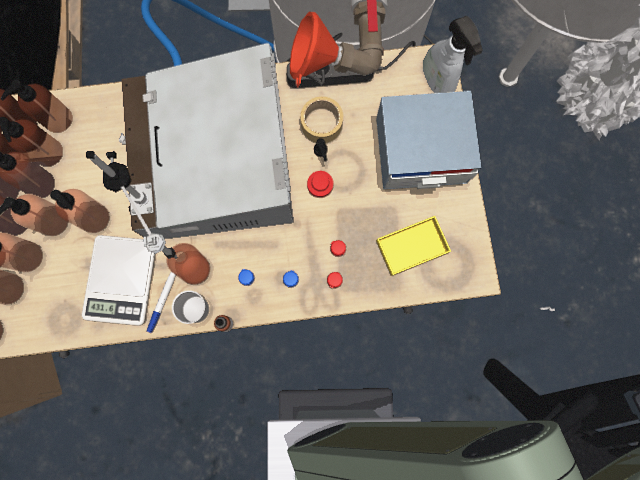

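View pics/side0.png

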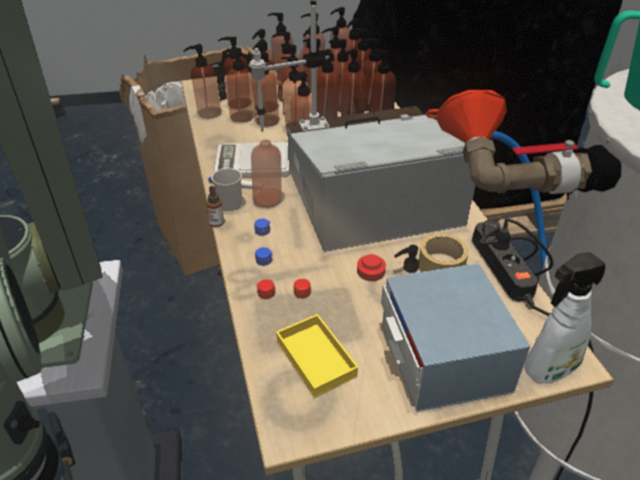

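The top view shows red caps at (338,248) and (335,280), and blue caps at (246,277) and (291,279). The cabinet is at (430,140) and the drawer lip at about (433,181). The side view shows the same caps at (266,288), (302,287), (262,227) and (264,256). Next I'll take enlarged cabinet crops and triangulate the caps.

```bash
cat > h.py <<'E'
import numpy as np, cv2
from plant import get_obs, viewer
def grab(n):
    f=viewer.grab_frame(n); return f["color"],f["mtx"],f["extrinsics"]
def P(c): return c[1]@c[2][:3]
def tri(ct,cs,a,b):
    X=cv2.triangulatePoints(P(ct),P(cs),np.float64(a).reshape(2,1),np.float64(b).reshape(2,1))[:,0]; return X[:3]/X[3]
def onz(c,uv,z):   # pixel -> world at height z
    p=P(c); H=p[:,[0,1,3]].copy(); H[:,2]+=p[:,2]*z
    v=np.linalg.solve(H,[*uv,1]); return v[:2]/v[2]
def proj(c,X): v=P(c)@np.r_[X,1]; return v[:2]/v[2]
def blobs(c,col,lo=40,hi=400):
    hsv=cv2.cvtColor(c[0],cv2.COLOR_RGB2HSV); h,s,v=cv2.split(hsv)
    m=((h<6)|(h>174)) if col=="red" else ((h>105)&(h<125))
    m=(m&(s>170)&(v>60)).astype(np.uint8)
    n,_,st,ce=cv2.connectedComponentsWithStats(m)
    return [(ce[i].round(1),st[i].tolist()) for i in range(1,n) if lo<st[i,4]<hi]
def crop(c,x,y,w,h,k): return cv2.resize(c[0][y:y+h,x:x+w,::-1],None,fx=k,fy=k,interpolation=cv2.INTER_CUBIC)
E
python3 - <<'E'
from h import *
t=grab("top");s=grab("side")
for n,c in(("top",t),("side",s)):
    for col in("red","blue"): print(n,col,blobs(c,col))
a=crop(t,370,85,120,110,5); b=crop(s,375,260,160,150,5)
cv2.imwrite("pics/ct.png",a); cv2.imwrite("pics/cs.png",b[:600])
E
```

```text
top red [(array([371.9,  15.1]), [367, 0, 10, 31, 260]), (array([451.3, 171.1]), [431, 169, 41, 5, 86]), (array([337.3, 246.7]), [331, 240, 15, 16, 129]), (array([333.7, 278.3]), [327, 272, 15, 16, 98])]
top blue [(array([410.4, 174. ]), [392, 172, 38, 5, 79]), (array([244.8, 276.4]), [239, 270, 15, 15, 89]), (array([289.5, 278.2]), [283, 271, 15, 16, 68]), (array([152.6, 320.7]), [147, 311, 12, 21, 91])]
side red [(array([370.9, 264.6]), [358, 255, 27, 20, 361]), (array([301.5, 285.1]), [295, 279, 15, 15, 155]), (array([265.4, 285.6]), [258, 280, 16, 12, 153]), (array([414.8, 350.6]), [408, 333, 15, 33, 70])]
side blue []
```

View pics/ct.png

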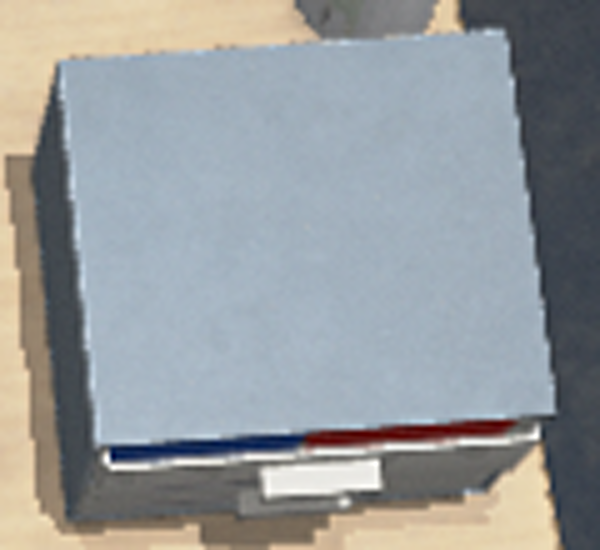

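View pics/cs.png

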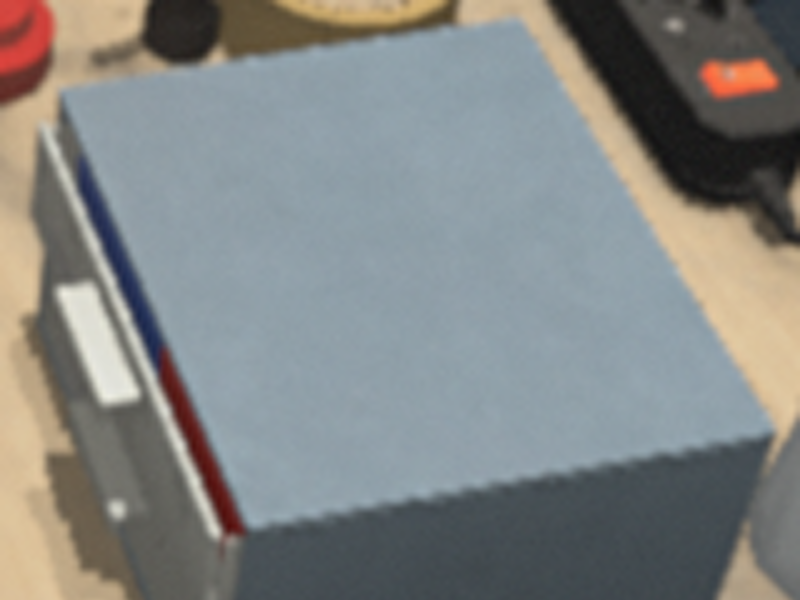

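The crops show the blue bin left (+y) and the red bin right, with the drawer ajar. The white lip is at crop (262..383, 458..500) in the top view and (57..140, 282..405) in the side view.

Run:
```python
from h import *
t=grab("top");s=grab("side")
T=lambda x,y:((x+.5)/5-.5+370,(y+.5)/5-.5+85); S=lambda x,y:((x+.5)/5-.5+375,(y+.5)/5-.5+260)
for n,a,b in [("FL",(97,445),(62,92)),("FR",(555,413),(245,530)),("BL",(60,62),(520,18)),("BR",(508,30),(772,433)),
 ("lipLin",(262,463),(95,282)),("lipRin",(380,458),(140,400)),("lipRout",(383,490),(112,405)),("lipLout",(265,500),(57,287)),("plateL",(103,460),(43,125)),("plateR",(538,435),(220,540))]:
    print(n,tri(t,s,T(*a),S(*b)).round(4))
for n,a in [("FL",(97,445)),("FR",(555,413)),("BL",(60,62)),("BR",(508,30))]: print(n,onz(t,T(*a),.12).round(4))
for n,a in [("FL",(62,92)),("FR",(245,530)),("BL",(520,18)),("BR",(772,433))]: print(n,onz(s,S(*a),.12).round(4))
def bl(c,col):
    h,sa,v=cv2.split(cv2.cvtColor(c[0],cv2.COLOR_RGB2HSV))
    m=((h<8)|(h>172)) if col=="red" else ((h>100)&(h<130))
    m=(m&(sa>110)&(v>40)).astype(np.uint8)
    n,_,st,ce=cv2.connectedComponentsWithStats(m)
    return [(ce[i].round(1),st[i].tolist()) for i in range(1,n) if 80<st[i,4]<700]
for n,c in(("top",t),("side",s)):
    for col in("red","blue"): print(n,col,*bl(c,col),sep="\n  ")
```

```text
FL [ 0.6425 -0.1038  0.1204]
FR [ 0.6504 -0.2918  0.1206]
BL [ 0.8094 -0.096   0.1224]
BR [ 0.8177 -0.2845  0.1228]
lipLin [ 0.6376 -0.1741  0.1023]
lipRin [ 0.6391 -0.2234  0.1008]
lipRout [ 0.6277 -0.224   0.1003]
lipLout [ 0.6232 -0.1745  0.1023]
plateL [ 0.6374 -0.1073  0.1095]
plateR [ 0.6448 -0.2869  0.1106]
FL [ 0.6425 -0.1038]
FR [ 0.6515 -0.292 ]
BL [ 0.8102 -0.0963]
BR [ 0.8198 -0.2855]
FL [ 0.6427 -0.1034]
FR [ 0.6497 -0.2915]
BL [ 0.811  -0.0936]
BR [ 0.8184 -0.2827]
top
  red
  (array([372. ,  15.5]), [367, 0, 11, 32, 315])
  (array([41.1, 94.7]), [28, 84, 23, 26, 241])
  (array([ 22., 165.]), [15, 158, 14, 15, 101])
  (array([ 11. , 176.7]), [0, 169, 22, 20, 207])
  (array([451.2, 171.1]), [431, 169, 42, 5, 108])
  (array([319.8, 183.4]), [307, 170, 27, 27, 564])
  (array([337.6, 247.5]), [330, 240, 16, 16, 204])
  (array([192.1, 268.5]), [178, 251, 31, 33, 344])
  (array([334.3, 279.5]), [327, 272, 16, 16, 205])
top
  blue
  (array([159.3,  32.5]), [141, 0, 41, 66, 657])
  (array([222.4,  22. ]), [172, 0, 102, 51, 684])
  (array([410.5, 173.9]), [392, 172, 39, 5, 101])
[... 331 characters left out ...]
87.5]), [341, 58, 12, 54, 336])
  (array([320.6,  88.1]), [317, 66, 9, 45, 250])
  (array([389.2,  82.7]), [384, 71, 12, 28, 174])
  (array([542.6, 148.1]), [512, 142, 67, 13, 483])
  (array([370.9, 266.9]), [357, 254, 29, 27, 611])
  (array([265.5, 288.3]), [257, 279, 18, 20, 288])
  (array([301.7, 287.9]), [294, 279, 17, 19, 274])
  (array([414.4, 349.3]), [407, 331, 17, 36, 118])
side
  blue
  (array([505. , 138.8]), [491, 131, 29, 17, 236])
  (array([538.8, 216.2]), [530, 188, 17, 60, 407])
  (array([261.5, 223.9]), [255, 219, 14, 13, 117])
  (array([542.3, 254.8]), [539, 246, 8, 21, 85])
  (array([263.2, 253.5]), [256, 248, 16, 14, 147])
  (array([398.9, 313. ]), [391, 295, 16, 37, 91])
```

Run:
```python
from h import *
t=grab("top");s=grab("side")
for n,a,b in [("r1",(337.6,247.5),(301.7,287.9)),("r2",(334.3,279.5),(265.5,288.3)),("b1",(245.8,276.9),(261.5,225.5)),("b2",(290.2,278.6),(263.2,255))]:
    print(n,tri(t,s,a,b).round(4),onz(t,a,.0145).round(4),onz(s,b,.0145).round(4))
b=np.hstack([crop(s,245,210,70,90,5),crop(t,230,240,70,50,5)[:250].repeat(1,0) if 0 else np.vstack([crop(t,235,262,75,30,5)[:, :350],np.zeros((50,350,3),np.uint8),crop(t,320,235,70,50,5)])])
cv2.imwrite("pics/caps.png",b); print(b.shape)
```

```text
r1 [0.509  0.002  0.0137] [0.5095 0.0021] [0.5083 0.0012]
r2 [0.4396 0.0113 0.0148] [0.44   0.0113] [0.4392 0.0115]
b1 [0.4493 0.2012 0.0171] [0.4501 0.2015] [0.449  0.2043]
b2 [0.4438 0.1059 0.0164] [0.4442 0.106 ] [0.4438 0.108 ]
(450, 700, 3)
```

View pics/caps.png

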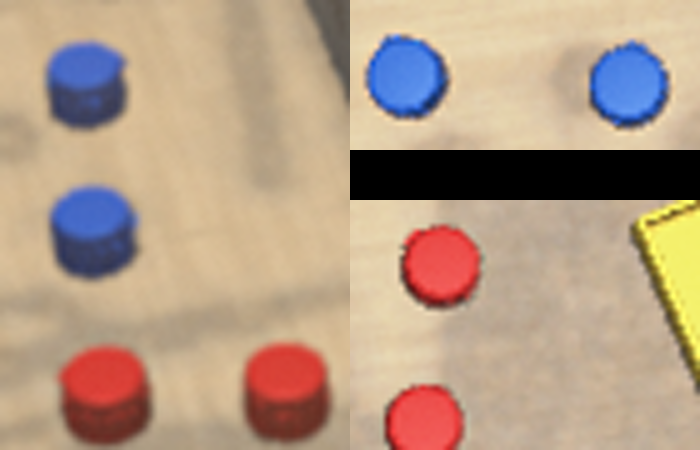

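The crop shows the caps upright, each with a small thumb tab (blue 1 up-left, blue 2 up in the top view). The measured heights of about 14–17 mm for the silhouette centroids fit standing 25 mm caps. I'll go to the lip first.

{"api": "step_arm", "payload": {"motion": [[[0.016,0.013,0],[0,0,-0.8]],[[0.05,0.04,0],[0,0,-2.3]],[[0.095,0.078,0],[0,0,-4.3]],[[0.145,0.118,-0.01],[0,0,-6.5]],[[0.195,0.16,-0.015],[0,0,-8.8]],[[0.245,0.2,-0.02],[0,0,-11]],[[0.295,0.24,-0.025],[0,0,-13.3]],[[0.34,0.28,-0.03],[0,0,-15.5]],[[0.382,0.314,-0.035],[0,0,-17.5]],[[0.41,0.336,-0.041],[0,0,-18.7]]], "hand": 0.08}}

```text
t: 1.65
position: [0.6204, -0.1976, 0.2509]
tool_rot: [-0.0, 1.0, 0.023, 0.0]
wrist_force: [-0.3, -0.6, -0.1]
opening: 0.875
finger_force: 0.0
```

{"api": "step_arm", "payload": {"motion": [[[0,0,-0.01],[0,0,0]],[[0,0,-0.03],[0,0,0]],[[0,0,-0.05],[0,0,0]],[[0,0,-0.07],[0,0,0]],[[0,0,-0.085],[0,0,0]],[[0,0,-0.092],[0,0,0]],[[0,0,-0.095],[0,0,0]],[[0,0,-0.095],[0,0,0]],[[0,0,-0.095],[0,0,0]],[[0,0,-0.095],[0,0,0]]]}}

```text
t: 2.9
position: [0.6186, -0.2, 0.1568]
tool_rot: [0.0, 1.0, 0.022, 0.0]
wrist_force: [0.3, -0.7, -0.1]
opening: 0.881
finger_force: 0.0
```

Run:
```python
from h import *
t=grab("top");s=grab("side"); o=get_obs(); print(o['position'],o['wrist_force'])
for n,c in(("t",t),("s",s)): print(n,proj(c,[.618,-.2,.0775]),proj(c,[.632,-.199,.0975]))
cv2.imwrite("pics/lip.png",np.hstack([crop(t,380,120,100,80,4)[:320],crop(s,350,270,100,80,4)]))
```

```text
[ 0.61847262 -0.19992804  0.15657331] [0.01739397 0.11145449 0.17554546]
t [432.88159695 189.45771106] [433.76158485 180.45413119]
s [385.19354555 339.44380001] [394.37524147 329.7578849 ]
```

View pics/lip.png

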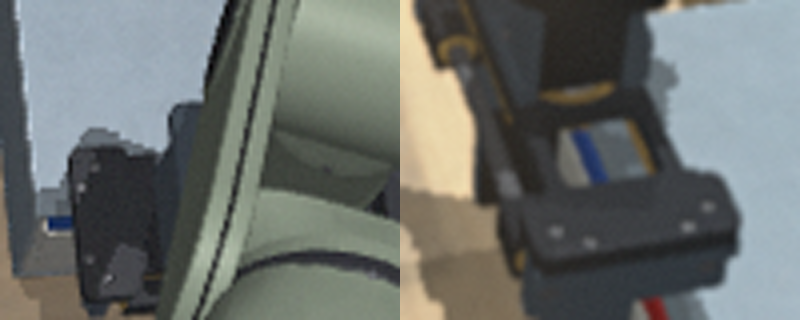

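The picture shows the gripper straddling the lip, with no contact force. I'll close on it.

{"api": "step_arm", "payload": {"motion": [[[0,0,0],[0,0,0]],[[0,0,0],[0,0,0]],[[0,0,0],[0,0,0]],[[0,0,0],[0,0,0]],[[0,0,0],[0,0,0]],[[0,0,0],[0,0,0]],[[0,0,0],[0,0,0]],[[-0.002,0,0],[0,0,0]],[[-0.005,0,0],[0,0,0]],[[-0.01,0,0],[0,0,0]]], "hand": 0.03, "squeeze": 30}}

```text
t: 4.25
position: [0.6083, -0.1993, 0.1562]
tool_rot: [-0.0, 1.0, 0.022, -0.0]
wrist_force: [0.1, 4.0, 0.0]
opening: 0.532
finger_force: 30.0
```

{"api": "step_arm", "payload": {"motion": [[[-0.008,0,0],[0,0,0]],[[-0.018,-0.001,0],[0,0,0]],[[-0.03,-0.001,0],[0,0,0]],[[-0.042,-0.002,0],[0,0,0]],[[-0.054,-0.002,0],[0,0,0]],[[-0.066,-0.003,0],[0,0,0]],[[-0.076,-0.003,0],[0,0,0]],[[-0.084,-0.004,0],[0,0,0]],[[-0.089,-0.004,0],[0,0,0]],[[-0.092,-0.004,0],[0,0,0]]]}}

```text
t: 5.5
position: [0.5157, -0.2039, 0.1562]
tool_rot: [-0.0, 1.0, 0.022, -0.0]
wrist_force: [0.9, 4.4, -1.3]
opening: 0.535
finger_force: 30.0
```

{"api": "step_arm", "payload": {"motion": [[[-0.001,0,0],[0,0,0]],[[-0.002,0,0],[0,0,0]],[[-0.003,0,0],[0,0,0]],[[-0.004,0,0],[0,0,0]],[[-0.005,0,0],[0,0,0]],[[-0.006,0,0],[0,0,0]],[[-0.007,0,0],[0,0,0]],[[-0.007,0,0],[0,0,0]],[[-0.007,0,0],[0,0,0]],[[-0.007,0,0],[0,0,0]]]}}

```text
t: 6.75
position: [0.5118, -0.204, 0.1562]
tool_rot: [0.0, 1.0, 0.022, 0.003]
wrist_force: [7.2, 5.3, -6.8]
opening: 0.529
finger_force: 30.0
```

The drawer is at its end stop, with the force rising. I'll release and rise.

{"api": "step_arm", "payload": {"motion": [[[0.003,0,0],[0,0,0]],[[0.003,0,0],[0,0,0]],[[0.003,0,0],[0,0,0]],[[0.003,0,0],[0,0,0]],[[0.003,0,0.015],[0,0,0]],[[0.003,0,0.045],[0,0,0]],[[0.0,0.01,0.08],[0,0,8]],[[-0.0,0.04,0.11],[0,0,16]],[[-0.02,0.09,0.12],[0,0,26]],[[-0.04,0.15,0.12],[0,0,36]]], "hand": 0.08}}

```text
t: 8.0
position: [0.4698, -0.0538, 0.2785]
tool_rot: [0.001, 0.943, 0.332, 0.002]
wrist_force: [0.6, 1.0, 0.1]
opening: 0.876
finger_force: 0.0
```

Run:
```python
from h import *
t=grab("top");s=grab("side"); o=get_obs(); print(o['position'],o['tool_rot'],o['q'])
a=crop(t,375,115,120,120,5)[:600]; b=crop(s,225,205,100,100,2); 
c=crop(s,320,255,160,150,5)[:600]
cv2.imwrite("pics/dt.png",a); cv2.imwrite("pics/ds.png",c)
```

```text
[ 0.46740075 -0.05071331  0.27771278] [-7.05121610e-04  9.42864059e-01  3.33176684e-01  4.07217142e-04] [-1.33431562e-01  1.65313009e-01  1.81447914e+00  1.77270751e-03
  1.16171868e+00  7.57317955e-01]
```

View pics/dt.png

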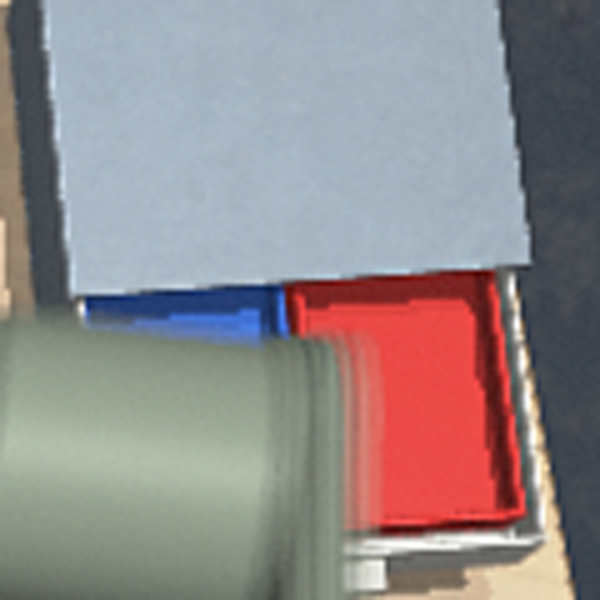

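View pics/ds.png

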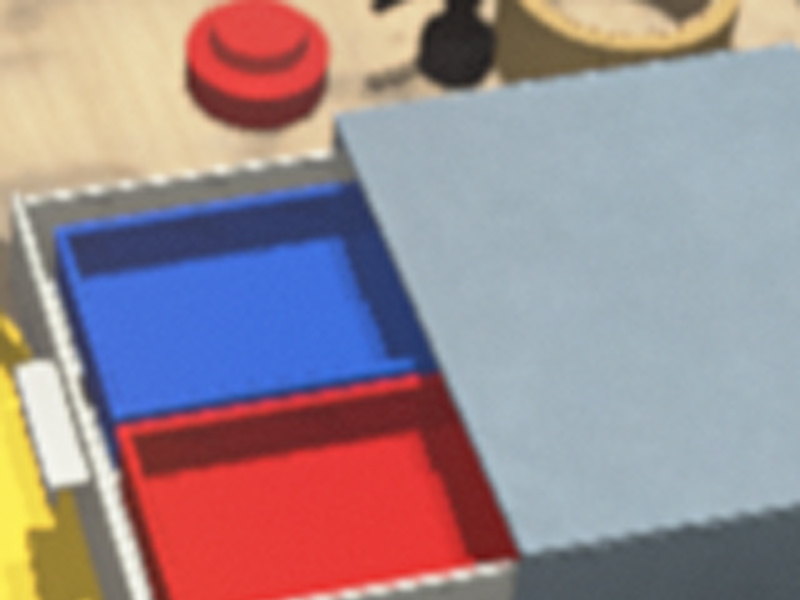

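The top crop shows the red bin with its front-right corner at crop (525,520) and the arm covering the left part. The side crop shows the blue bin's front corner at (57,230), the shared front corner at (115,425) and the cabinet's edge from (340,115) to (520,550).

Run:
```python
from h import *
t=grab("top");s=grab("side")
T=lambda x,y:((x+.5)/5-.5+375,(y+.5)/5-.5+115); S=lambda x,y:((x+.5)/5-.5+320,(y+.5)/5-.5+255)
def cab(p): d=np.array(p)-[.730,-.194]; return (np.array([d@[-.044,.999], d@[-.999,-.044]])*1000).round(1)
for n,c,f,uv,z in [("blueFL",s,S,(57,230),.094),("blueFR",s,S,(115,418),.094),("redFL",s,S,(118,428),.094),("redFR top",t,T,(525,522),.094),("redR back top",t,T,(497,270),.094),("blueR back",t,T,(285,285),.094),
   ("red floor FR",t,T,(505,515),.0685),("red floor FLside",s,S,(140,475),.0685),("cabF",t,T,(70,297),.12),("cabF",t,T,(530,265),.12),("cabF s",s,S,(340,115),.12),("cabFs",s,S,(520,553),.12),
   ("plateFL s",s,S,(18,195),.111),("lip s",s,S,(53,425),.0995)]:
    p=onz(c,f(*uv),z); print(n,p.round(4),cab(p))
# two-view: red shared wall at the cabinet edge (blue/red wall top)
print(tri(t,s,T(530,265),S(520,553)).round(4))
# cap tabs: distance of contour from centre by direction
for n,col,xy in [("r1","r",(.5095,.0021)),("r2","r",(.44,.0113)),("b1","b",(.4501,.2015)),("b2","b",(.4442,.106))]:
    h,sa,v=cv2.split(cv2.cvtColor(t[0],cv2.COLOR_RGB2HSV))
    m=((h<8)|(h>172)) if col=="r" else ((h>100)&(h<130)); m=(m&(sa>110)&(v>40)).astype(np.uint8)
    u,w=proj(t,[*xy,.0145]).round().astype(int); k=np.zeros_like(m); k[w-14:w+15,u-14:u+15]=1
    cs,_=cv2.findContours(m*k,cv2.RETR_EXTERNAL,cv2.CHAIN_APPROX_NONE); cc=max(cs,key=cv2.contourArea)[:,0]
    q=np.array([onz(t,p,.022) for p in cc])-xy; a=np.degrees(np.arctan2(q[:,1],q[:,0])); r=np.hypot(*q.T)*1000
    print(n,[(b,round(r[np.abs((a-b+180)%360-180)<12].max(),1)) for b in range(0,360,20) if (np.abs((a-b+180)%360-180)<12).any()])
```

```text
blueFL [ 0.5435 -0.1156] [ 86.6 182.9]
blueFR [ 0.547  -0.1997] [  2.4 183.1]
redFL [ 0.5471 -0.2038] [ -1.8 183.1]
redFR top [ 0.5486 -0.2887] [-86.6 185.4]
redR back top [ 0.6566 -0.2854] [-88.1  77.3]
blueR back [ 0.6523 -0.1964] [ 1.  77.8]
red floor FR [ 0.5572 -0.2876] [-85.9 176.8]
red floor FLside [ 0.5552 -0.2034] [ -1.7 175.1]
cabF [ 0.6416 -0.103 ] [94.8 84.3]
cabF [ 0.6506 -0.2919] [-94.4  83.6]
cabF s [ 0.644  -0.1026] [95.1 81.9]
cabFs [ 0.6499 -0.2908] [-93.2  84.3]
plateFL s [ 0.5303 -0.1134] [ 89.3 196. ]
lip s [ 0.526  -0.2038] [ -0.8 204.2]
[ 0.6499 -0.2916  0.1212]
r1 [(0, np.float64(15.6)), (20, np.float64(15.6)), (40, np.float64(18.0)), (60, np.float64(18.0)), (80, np.float64(15.1)), (100, np.float64(16.8)), (120, np.float64(13.2)), (300, np.float64(16.1)), (320, np.float64(16.0)), (340, np.float64(15.5))]
r2 [(0, np.float64(13.4)), (20, np.float64(16.1)), (40, np.float64(16.1)), (60, np.float64(16.2)), (80, np.float64(16.0)), (100, np.float64(17.0)), (120, np.float64(17.3)), (140, np.float64(18.8)), (160, np.float64(18.4)), (180, np.float64(17.2)), (200, np.flo
[... 378 characters left out ...]
), (160, np.float64(16.4)), (180, np.float64(16.6)), (200, np.float64(18.0)), (220, np.float64(17.3)), (240, np.float64(17.3)), (260, np.float64(17.2)), (280, np.float64(16.3)), (300, np.float64(15.8)), (320, np.float64(15.2)), (340, np.float64(14.9))]
b2 [(0, np.float64(17.7)), (20, np.float64(14.0)), (40, np.float64(14.2)), (60, np.float64(14.7)), (80, np.float64(15.3)), (100, np.float64(16.2)), (120, np.float64(16.5)), (140, np.float64(16.4)), (160, np.float64(17.3)), (180, np.float64(16.9)), (200, np.float64(16.9)), (220, np.float64(16.9)), (240, np.float64(16.4)), (260, np.float64(15.4)), (280, np.float64(15.5)), (300, np.float64(15.5)), (320, np.float64(15.3)), (340, np.float64(16.6))]
```

Run:
```python
from h import *
t=grab("top");s=grab("side")
for n,a,z in [("dropper tip",(223,323),.1),("beaker rim",(190,307),.078),("bottle top",(188,263),.12)]: print(n,onz(t,a,z).round(3))
for n,a,z in [("dropper base",(217,222),0.0),("brown base",(266,201),0.0),("brown left",(252,195),0.0),("beaker base",(228,206),0.),("box corner base FR",(322,243),0.)]: print(n,onz(s,a,z).round(3))
print("box corner top view",onz(t,(291,222),.0).round(3),onz(t,(160,236),.0).round(3))
```

```text
dropper tip [0.349 0.237]
beaker rim [0.384 0.307]
bottle top [0.468 0.304]
dropper base [0.353 0.251]
brown base [0.468 0.311]
brown left [0.438 0.34 ]
beaker base [0.38  0.306]
box corner base FR [0.572 0.142]
box corner top view [0.572 0.103] [0.547 0.393]
```

Dropper bottle and brown bottle near blue cap 1 are now located, so I chose yaw angles that keep the gripper body clear of them. Red cap 1 first.

{"api": "step_arm", "payload": {"motion": [[[0.013,0.019,0],[0,0,7]],[[0.03,0.043,-0.015],[0,0,15]],[[0.04,0.056,-0.045],[0,0,21.5]],[[0.04,0.056,-0.08],[0,0,21.5]],[[0.04,0.056,-0.115],[0,0,21.5]],[[0.04,0.056,-0.15],[0,0,21.5]],[[0.04,0.056,-0.175],[0,0,21.5]],[[0.04,0.056,-0.187],[0,0,21.5]],[[0.04,0.056,-0.192],[0,0,21.5]],[[0.04,0.056,-0.192],[0,0,21.5]]], "hand": 0.055}}

```text
t: 9.55
position: [0.5102, 0.001, 0.0846]
tool_rot: [0.0, 0.866, 0.5, 0.0]
wrist_force: [0.1, -0.4, -0.2]
opening: 0.6
finger_force: 0.0
```

{"api": "step_arm", "payload": {"motion": [[[0,0,0],[0,0,0]],[[0,0,0],[0,0,0]],[[0,0,0],[0,0,0]],[[0,0,0],[0,0,0]],[[0,0,0],[0,0,0]],[[0,0,0],[0,0,0]],[[0,0,0.02],[0,0,0]],[[0,0,0.06],[0,0,0]],[[0,0,0.1],[0,0,0]],[[0,0,0.13],[0,0,0]]], "hand": 0.02, "squeeze": 10}}

```text
t: 10.8
position: [0.5097, 0.0014, 0.2157]
tool_rot: [0.0, 0.866, 0.5, 0.001]
wrist_force: [0.1, 0.9, 0.1]
opening: 0.37
finger_force: 10.0
```

{"api": "step_arm", "payload": {"motion": [[[0.008,-0.022,0.01],[0,0,4]],[[0.022,-0.065,0.01],[0,0,10]],[[0.04,-0.115,0.01],[0,0,17]],[[0.057,-0.168,0.01],[0,0,24]],[[0.073,-0.215,0.01],[0,0,29]],[[0.085,-0.25,0.01],[0,0,32.5]],[[0.0905,-0.265,0.005],[0,0,32.5]],[[0.0905,-0.265,-0.01],[0,0,32.5]],[[0.0905,-0.265,-0.03],[0,0,32.5]],[[0.0905,-0.265,-0.045],[0,0,32.5]]]}}

```text
t: 12.05
position: [0.5991, -0.2617, 0.1674]
tool_rot: [-0.002, 0.691, 0.723, -0.0]
wrist_force: [-0.4, -0.2, 0.6]
opening: 0.37
finger_force: 10.0
```

{"api": "step_arm", "payload": {"motion": [[[0,0,-0.008],[0,0,0]],[[0,0,-0.013],[0,0,0]],[[0,0,-0.0155],[0,0,0]],[[0,0,-0.0155],[0,0,0]],[[0,0,-0.0155],[0,0,0]],[[0,0,-0.0155],[0,0,0]],[[0,0,-0.0155],[0,0,0]],[[0,0,-0.0155],[0,0,0]],[[0,0,-0.0155],[0,0,0]],[[0,0,-0.0155],[0,0,0]]]}}

```text
t: 13.3
position: [0.6001, -0.2636, 0.1538]
tool_rot: [-0.0, 0.691, 0.723, 0.0]
wrist_force: [-0.7, 0.0, -0.5]
opening: 0.371
finger_force: 10.0
```

{"api": "step_arm", "payload": {"motion": [[[0,0,-0.001],[0,0,0]],[[0,0,-0.001],[0,0,0]],[[0,0,-0.001],[0,0,0]],[[0,0,0.01],[0,0,0]],[[0,0,0.04],[0,0,0]],[[0,0,0.075],[0,0,0]],[[-0.015,0.025,0.09],[0,0,5]],[[-0.04,0.068,0.09],[0,0,12]],[[-0.068,0.117,0.09],[0,0,20]],[[-0.097,0.166,0.09],[0,0,28]]], "hand": 0.046}}

```text
t: 14.55
position: [0.5024, -0.0964, 0.2447]
tool_rot: [0.001, 0.494, 0.869, 0.0]
wrist_force: [0.9, 0.3, 0.5]
opening: 0.504
finger_force: 0.0
```

Run:
```python
from h import *
t=grab("top");s=grab("side"); o=get_obs(); print(o['position'],o['opening'])
a=crop(t,375,130,120,100,4)[:400]; c=crop(s,320,270,100,120,4)[:400]
cv2.imwrite("pics/p1.png",np.hstack([a,c[:400]]))
```

```text
[ 0.49991923 -0.09409337  0.2446434 ] 0.5040126570317376
```

View pics/p1.png

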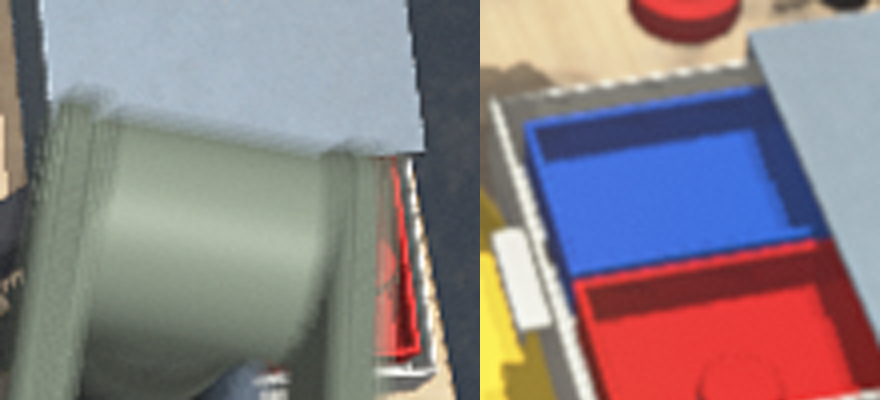

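The picture shows red cap 1 upright in the red bin's right half, at about (740,375) in the side crop. Red cap 2 next.

{"api": "step_arm", "payload": {"motion": [[[-0.024,0.042,0],[0,0,7]],[[-0.047,0.08,0],[0,0,12]],[[-0.06,0.102,-0.015],[0,0,14.5]],[[-0.063,0.108,-0.045],[0,0,14.5]],[[-0.063,0.108,-0.08],[0,0,14.5]],[[-0.063,0.108,-0.115],[0,0,14.5]],[[-0.063,0.108,-0.14],[0,0,14.5]],[[-0.063,0.108,-0.154],[0,0,14.5]],[[-0.063,0.108,-0.1595],[0,0,14.5]],[[-0.063,0.108,-0.1595],[0,0,14.5]]], "hand": 0.055}}

```text
t: 15.9
position: [0.4408, 0.0102, 0.0846]
tool_rot: [0.0, 0.383, 0.924, 0.0]
wrist_force: [0.7, 0.3, 0.4]
opening: 0.601
finger_force: 0.0
```

{"api": "step_arm", "payload": {"motion": [[[0,0,0],[0,0,0]],[[0,0,0],[0,0,0]],[[0,0,0],[0,0,0]],[[0,0,0],[0,0,0]],[[0,0,0],[0,0,0]],[[0,0,0],[0,0,0]],[[0,0,0.02],[0,0,0]],[[0,0,0.06],[0,0,0]],[[0,0,0.1],[0,0,0]],[[0,0,0.13],[0,0,0]]], "hand": 0.02, "squeeze": 10}}

```text
t: 17.15
position: [0.4401, 0.0104, 0.2157]
tool_rot: [0.0, 0.382, 0.924, 0.0]
wrist_force: [-0.4, 0.5, -0.3]
opening: 0.371
finger_force: 10.0
```

{"api": "step_arm", "payload": {"motion": [[[0.012,-0.018,0.01],[0,0,-5]],[[0.038,-0.056,0.01],[0,0,-13]],[[0.068,-0.101,0.01],[0,0,-22]],[[0.098,-0.146,0.01],[0,0,-31]],[[0.128,-0.191,0.01],[0,0,-38]],[[0.15,-0.223,0.01],[0,0,-42.5]],[[0.1585,-0.236,0.005],[0,0,-42.5]],[[0.1585,-0.236,-0.01],[0,0,-42.5]],[[0.1585,-0.236,-0.03],[0,0,-42.5]],[[0.1585,-0.236,-0.045],[0,0,-42.5]]]}}

```text
t: 18.4
position: [0.5972, -0.2239, 0.1675]
tool_rot: [-0.002, 0.691, 0.723, -0.0]
wrist_force: [0.1, 0.9, -0.2]
opening: 0.369
finger_force: 10.0
```

{"api": "step_arm", "payload": {"motion": [[[0,0,-0.008],[0,0,0]],[[0,0,-0.013],[0,0,0]],[[0,0,-0.0155],[0,0,0]],[[0,0,-0.0165],[0,0,0]],[[0,0,-0.0165],[0,0,0]],[[0,0,-0.0165],[0,0,0]],[[0,0,-0.0165],[0,0,0]],[[0,0,-0.0165],[0,0,0]],[[0,0,-0.0165],[0,0,0]],[[0,0,-0.0165],[0,0,0]]]}}

```text
t: 19.65
position: [0.5989, -0.2256, 0.1534]
tool_rot: [0.0, 0.691, 0.723, 0.0]
wrist_force: [0.1, 1.4, 5.1]
opening: 0.367
finger_force: 10.0
```

{"api": "step_arm", "payload": {"motion": [[[0,0,0],[0,0,0]],[[0,0,0],[0,0,0]],[[0,0,0],[0,0,0]],[[0,0,0.01],[0,0,0]],[[0,0,0.04],[0,0,0]],[[0,0,0.075],[0,0,0]],[[-0.012,0.025,0.09],[0,0,-5]],[[-0.032,0.068,0.09],[0,0,-14]],[[-0.055,0.117,0.09],[0,0,-24]],[[-0.079,0.168,0.09],[0,0,-34]]], "hand": 0.046}}

```text
t: 20.9
position: [0.519, -0.0564, 0.2436]
tool_rot: [0.0, 0.874, 0.486, 0.001]
wrist_force: [1.1, 1.8, 0.8]
opening: 0.51
finger_force: 0.0
```

{"api": "step_arm", "payload": {"motion": [[[-0.022,0.048,0],[0,0,-9]],[[-0.045,0.098,0],[0,0,-18]],[[-0.065,0.142,-0.005],[0,0,-26]],[[-0.075,0.1635,-0.03],[0,0,-28.5]],[[-0.075,0.1635,-0.07],[0,0,-28.5]],[[-0.075,0.1635,-0.11],[0,0,-28.5]],[[-0.075,0.1635,-0.14],[0,0,-28.5]],[[-0.075,0.1635,-0.154],[0,0,-28.5]],[[-0.075,0.1635,-0.1585],[0,0,-28.5]],[[-0.075,0.1635,-0.1585],[0,0,-28.5]]], "hand": 0.055}}

```text
t: 22.15
position: [0.4452, 0.106, 0.085]
tool_rot: [0.0, 0.966, 0.259, 0.001]
wrist_force: [0.3, 0.0, 0.3]
opening: 0.609
finger_force: 0.0
```

{"api": "step_arm", "payload": {"motion": [[[0,0,0],[0,0,0]],[[0,0,0],[0,0,0]],[[0,0,0],[0,0,0]],[[0,0,0],[0,0,0]],[[0,0,0],[0,0,0]],[[0,0,0],[0,0,0]],[[0,0,0.02],[0,0,0]],[[0,0,0.06],[0,0,0]],[[0,0,0.1],[0,0,0]],[[0,0,0.13],[0,0,0]]], "hand": 0.02, "squeeze": 10}}

```text
t: 23.4
position: [0.4447, 0.1059, 0.2158]
tool_rot: [0.0, 0.966, 0.259, 0.001]
wrist_force: [0.1, 0.5, -0.6]
opening: 0.371
finger_force: 10.0
```

{"api": "step_arm", "payload": {"motion": [[[0.01,-0.019,0.01],[0,0,6]],[[0.032,-0.06,0.01],[0,0,15]],[[0.058,-0.107,0.01],[0,0,25]],[[0.084,-0.155,0.01],[0,0,35]],[[0.11,-0.203,0.01],[0,0,45]],[[0.134,-0.248,0.01],[0,0,55]],[[0.148,-0.274,0.01],[0,0,61]],[[0.152,-0.281,0],[0,0,62.5]],[[0.152,-0.281,-0.02],[0,0,62.5]],[[0.152,-0.281,-0.04],[0,0,62.5]]]}}

```text
t: 24.65
position: [0.5957, -0.174, 0.1728]
tool_rot: [-0.001, 0.691, 0.722, -0.0]
wrist_force: [0.2, -0.0, -0.6]
opening: 0.368
finger_force: 10.0
```

{"api": "step_arm", "payload": {"motion": [[[0,0,-0.008],[0,0,0]],[[0,0,-0.015],[0,0,0]],[[0,0,-0.0195],[0,0,0]],[[0,0,-0.021],[0,0,0]],[[0,0,-0.021],[0,0,0]],[[0,0,-0.021],[0,0,0]],[[0,0,-0.021],[0,0,0]],[[0,0,-0.021],[0,0,0]],[[0,0,-0.021],[0,0,0]],[[0,0,-0.021],[0,0,0]]]}}

```text
t: 25.9
position: [0.5967, -0.1752, 0.1535]
tool_rot: [0.0, 0.691, 0.723, 0.0]
wrist_force: [-0.2, -0.2, 1.2]
opening: 0.372
finger_force: 10.0
```

{"api": "step_arm", "payload": {"motion": [[[0,0,0],[0,0,0]],[[0,0,0],[0,0,0]],[[0,0,0],[0,0,0]],[[0,0,0.01],[0,0,0]],[[0,0,0.04],[0,0,0]],[[0,0,0.075],[0,0,0]],[[-0.01,0.025,0.09],[0,0,4]],[[-0.026,0.068,0.09],[0,0,9]],[[-0.045,0.117,0.09],[0,0,15]],[[-0.065,0.168,0.09],[0,0,20]]], "hand": 0.046}}

```text
t: 27.15
position: [0.5296, -0.0048, 0.2431]
tool_rot: [-0.001, 0.553, 0.833, 0.0]
wrist_force: [0.1, 0.3, -1.4]
opening: 0.499
finger_force: 0.0
```

{"api": "step_arm", "payload": {"motion": [[[-0.018,0.046,0],[0,0,1]],[[-0.038,0.098,0],[0,0,2]],[[-0.058,0.15,0],[0,0,3.5]],[[-0.075,0.192,0],[0,0,4.5]],[[-0.0815,0.2085,-0.015],[0,0,4.5]],[[-0.0815,0.2085,-0.05],[0,0,4.5]],[[-0.0815,0.2085,-0.09],[0,0,4.5]],[[-0.0815,0.2085,-0.125],[0,0,4.5]],[[-0.0815,0.2085,-0.148],[0,0,4.5]],[[-0.0815,0.2085,-0.159],[0,0,4.5]]], "hand": 0.055}}

```text
t: 28.4
position: [0.4487, 0.2006, 0.0824]
tool_rot: [-0.001, 0.522, 0.853, -0.002]
wrist_force: [-0.5, -0.7, 1.5]
opening: 0.604
finger_force: 0.0
```

{"api": "step_arm", "payload": {"motion": [[[0,0,0],[0,0,0]],[[0,0,0],[0,0,0]],[[0,0,0],[0,0,0]],[[0,0,0],[0,0,0]],[[0,0,0],[0,0,0]],[[0,0,0],[0,0,0]],[[0,0,0.02],[0,0,0]],[[0,0,0.06],[0,0,0]],[[0,0,0.1],[0,0,0]],[[0,0,0.13],[0,0,0]]], "hand": 0.02, "squeeze": 10}}

```text
t: 29.65
position: [0.4502, 0.2014, 0.2159]
tool_rot: [0.0, 0.522, 0.853, 0.001]
wrist_force: [0.2, -1.1, 0.3]
opening: 0.366
finger_force: 10.0
```

{"api": "step_arm", "payload": {"motion": [[[0.01,-0.024,0.01],[0,0,-2]],[[0.03,-0.07,0.01],[0,0,-6]],[[0.053,-0.124,0.01],[0,0,-10]],[[0.076,-0.178,0.01],[0,0,-14]],[[0.099,-0.232,0.01],[0,0,-18]],[[0.121,-0.283,0.01],[0,0,-22]],[[0.138,-0.321,0.01],[0,0,-24.5]],[[0.145,-0.3385,0.005],[0,0,-24.5]],[[0.145,-0.3385,-0.012],[0,0,-24.5]],[[0.145,-0.3385,-0.035],[0,0,-24.5]]]}}

```text
t: 30.9
position: [0.5942, -0.1356, 0.178]
tool_rot: [-0.001, 0.691, 0.723, 0.0]
wrist_force: [0.1, -1.3, -0.1]
opening: 0.369
finger_force: 10.0
```

{"api": "step_arm", "payload": {"motion": [[[0,0,-0.01],[0,0,0]],[[0,0,-0.018],[0,0,0]],[[0,0,-0.023],[0,0,0]],[[0,0,-0.026],[0,0,0]],[[0,0,-0.026],[0,0,0]],[[0,0,-0.026],[0,0,0]],[[0,0,-0.026],[0,0,0]],[[0,0,-0.026],[0,0,0]],[[0,0,-0.026],[0,0,0]],[[0,0,-0.026],[0,0,0]]]}}

```text
t: 32.15
position: [0.5954, -0.1372, 0.1537]
tool_rot: [0.0, 0.691, 0.723, 0.0]
wrist_force: [1.0, -0.8, 3.5]
opening: 0.367
finger_force: 10.0
```

{"api": "step_arm", "payload": {"motion": [[[0,0,0],[0,0,0]],[[0,0,0],[0,0,0]],[[0,0,0],[0,0,0]],[[0,0,0.01],[0,0,0]],[[0,0,0.04],[0,0,0]],[[0,0,0.075],[0,0,0]],[[-0.015,0.0,0.09],[0,0,-8]],[[-0.05,-0.005,0.09],[0,0,-18]],[[-0.095,-0.01,0.09],[0,0,-28]],[[-0.14,-0.015,0.09],[0,0,-38]]], "hand": 0.046}}

```text
t: 33.4
position: [0.4539, -0.1522, 0.2439]
tool_rot: [0.0, 0.89, 0.456, 0.0]
wrist_force: [0.4, -1.6, -0.4]
opening: 0.502
finger_force: 0.0
```

Run:
```python
from h import *
t=grab("top");s=grab("side")
print("tcp tips in side",proj(s,[.454,-.152,.244]),proj(s,[.454,-.152,.166]),get_obs()['position'])
cv2.imwrite("pics/fin.png",crop(s,320,265,160,150,4))
```

```text
tcp tips in side [277.09647237 254.986675  ] [279.35376262 292.16806758] [ 0.45091592 -0.15189044  0.24379614]
```

View pics/fin.png

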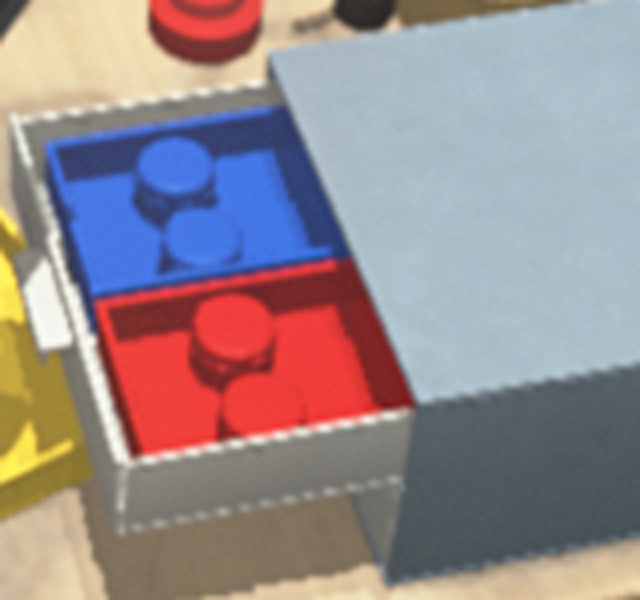

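All four caps stand upright in the right bins: blue at (175,180) and (203,238), red at (233,335) and (262,405). I'll close the fingers and go in front of the lip.

{"api": "step_arm", "payload": {"motion": [[[0.002,-0.005,0],[0,0,-6]],[[0.006,-0.013,0],[0,0,-15]],[[0.012,-0.026,0],[0,0,-24]],[[0.017,-0.037,0],[0,0,-33]],[[0.022,-0.046,0],[0,0,-42]],[[0.0255,-0.054,-0.005],[0,0,-49]],[[0.0255,-0.054,-0.025],[0,0,-52]],[[0.0255,-0.054,-0.05],[0,0,-52]],[[0.0255,-0.054,-0.07],[0,0,-52]],[[0.0255,-0.054,-0.08],[0,0,-52]]], "hand": 0.0}}

```text
t: 34.75
position: [0.4811, -0.2061, 0.1627]
tool_rot: [-0.0, 1.0, 0.023, -0.0]
wrist_force: [0.4, -0.0, -0.3]
opening: 0.001
finger_force: 0.0
```

{"api": "step_arm", "payload": {"motion": [[[0.003,0,0],[0,0,0]],[[0.008,0,0],[0,0,0]],[[0.013,0.001,0],[0,0,0]],[[0.018,0.001,0],[0,0,0]],[[0.023,0.001,0],[0,0,0]],[[0.029,0.001,0],[0,0,0]],[[0.036,0.002,0],[0,0,0]],[[0.043,0.002,0],[0,0,0]],[[0.05,0.002,0],[0,0,0]],[[0.057,0.003,0],[0,0,0]]]}}

```text
t: 36.0
position: [0.5381, -0.2033, 0.1632]
tool_rot: [0.0, 1.0, 0.022, 0.0]
wrist_force: [-1.0, -1.0, 0.4]
opening: 0.004
finger_force: 0.3
```

{"api": "step_arm", "payload": {"motion": [[[0.007,0,0],[0,0,0]],[[0.014,0.001,0],[0,0,0]],[[0.021,0.001,0],[0,0,0]],[[0.028,0.001,0],[0,0,0]],[[0.035,0.002,0],[0,0,0]],[[0.042,0.002,0],[0,0,0]],[[0.049,0.002,0],[0,0,0]],[[0.055,0.003,0],[0,0,0]],[[0.06,0.003,0],[0,0,0]],[[0.064,0.003,0],[0,0,0]]]}}

```text
t: 37.25
position: [0.6019, -0.2001, 0.1632]
tool_rot: [-0.0, 1.0, 0.022, -0.0]
wrist_force: [-1.2, -0.3, -1.0]
opening: 0.008
finger_force: 0.2
```

{"api": "step_arm", "payload": {"motion": [[[0.002,0,0],[0,0,0]],[[0.004,0,0],[0,0,0]],[[0.006,0,0],[0,0,0]],[[0.008,0,0],[0,0,0]],[[0.009,0,0],[0,0,0]],[[0.01,0.001,0],[0,0,0]],[[0.011,0.001,0],[0,0,0]],[[0.012,0.001,0],[0,0,0]],[[0.013,0.001,0],[0,0,0]],[[0.013,0.001,0],[0,0,0]]]}}

```text
t: 38.5
position: [0.6148, -0.1991, 0.1633]
tool_rot: [0.0, 1.0, 0.022, 0.0]
wrist_force: [0.1, -0.7, -0.2]
opening: 0.007
finger_force: 0.0
```

Not at the stop yet, since force is near zero. I'll go on slowly.

{"api": "step_arm", "payload": {"motion": [[[0.001,0,0],[0,0,0]],[[0.002,0,0],[0,0,0]],[[0.003,0,0],[0,0,0]],[[0.004,0,0],[0,0,0]],[[0.005,0,0],[0,0,0]],[[0.005,0,0],[0,0,0]],[[0.005,0,0],[0,0,0]],[[0.005,0,0],[0,0,0]],[[0.005,0,0],[0,0,0]],[[0.005,0,0],[0,0,0]]]}}

```text
t: 39.75
position: [0.6168, -0.1991, 0.1633]
tool_rot: [-0.0, 1.0, 0.022, -0.004]
wrist_force: [-9.8, 0.3, 5.3]
opening: 0.004
finger_force: 4.6
```

Run:
```python
from h import *
o=get_obs(); print(o['position'],o['wrist_force'])
```

```text
[ 0.61684132 -0.19910488  0.16325351] [-9.80340431  0.29761339  5.25695127]
```

The stop is reached at about 115 mm of travel with 10 N. I'll back off and check that it's shut.

{"api": "step_arm", "payload": {"motion": [[[-0.004,0,0],[0,0,0]],[[-0.012,0,0],[0,0,0]],[[-0.03,0,0],[0,0,0]],[[-0.06,0.01,0.02],[0,0,0]],[[-0.09,0.03,0.06],[0,0,0]],[[-0.12,0.07,0.1],[0,0,0]],[[-0.15,0.12,0.12],[0,0,0]],[[-0.18,0.17,0.12],[0,0,0]],[[-0.2,0.21,0.12],[0,0,0]],[[-0.2,0.23,0.12],[0,0,0]]]}}

```text
t: 41.0
position: [0.418, 0.0325, 0.2837]
tool_rot: [-0.0, 1.0, 0.023, 0.001]
wrist_force: [0.6, -0.5, -0.5]
opening: 0.003
finger_force: 0.0
```

Run:
```python
from h import *
t=grab("top");s=grab("side"); o=get_obs(); print(o['t'],o['position'],o['wrist_force'])
def cab(p): d=np.array(p)-[.730,-.194]; return (np.array([d@[-.044,.999], d@[-.999,-.044]])*1000).round(1)
# bright white lip in side and top near expected shut place
for n,c in(("top",t),("side",s)):
    u,w=proj(c,[.646,-.198,.0995]).astype(int); r=c[0][w-20:w+21,u-20:u+21].astype(int)
    m=(r.min(2)>200).astype(np.uint8); k,_,st,ce=cv2.connectedComponentsWithStats(m)
    for i in range(1,k):
        if st[i,4]>25: p=onz(c,ce[i]+[u-20,w-20],.0995); print(n,st[i],p.round(4),cab(p))
# red / blue slivers still seen?
    u,w=proj(c,[.6465,-.198,.115]).astype(int)
    print(n,"slivers",[b for col in("red","blue") for b in blobs(c,col,5,400) if abs(b[0][0]-u)<50 and abs(b[0][1]-w)<50])
    for nm,X in [("bung",0)]: pass
    print([(col,b[0]) for col in("red",) for b in blobs(c,col,300,700)])
```

```text
41.1 [0.4193056  0.03232356 0.28364548] [ 0.02214044  0.15334607 -0.06301532]
top [  9  20  24   7 127] [ 0.6404 -0.1985] [-0.5 89.7]
top [ 5 28 22  7 31] [ 0.6217 -0.1919] [  6.9 108.1]
top slivers []
[('red', array([319.8, 183.6]))]
side [ 11  10  14  22 138] [ 0.6402 -0.1971] [ 0.8 89.9]
side slivers []
[('red', array([539.5, 148.2])), ('red', array([370.8, 264.6]))]
```

```bash
python3 -c "
from plant import ticket
print(ticket.sign_off())"
```

```text
the job is handed in; nothing more can be done
None
```

All four caps stand lid up in their matching bins, the upper drawer is pushed fully shut, no other bench item was touched as far as the force readings and images show, and the job was handed in at about 41 s.

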